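# Set up a damper on the parts stall and hold the tag clip open round its price card

## Robot

A 6-joint arm with a two-finger parallel gripper is mounted at the origin on the work surface. World frame = base frame: x ahead of the robot, y to its left, z up, the work surface at z = 0. Lengths are in m, angles in rad, forces in N, time in s.
With the tool pointing down it reaches from about 0.225 to 0.875 m from the base axis. Payload 3.4 kg.
Tool frame: the origin (TCP) lies between the finger pads; the fingertips stand 8 mm ahead of it and the grasp point (between the pads) lies 11 mm behind it; z points along the fingers, y is the line along which they close (so a half turn about z gives the same grasp; the last joint's range is limited). The gripper opens to 85 mm and grips with 20 to 120 N. Pads are 22 mm wide; open, the fingers measure 114 mm over their backs; the gripper's body (76 mm by 85 mm) begins 54 mm behind the grasp point. The pads swing forward as they close: fully open they stand 13 mm farther back than shut.
Start: joints at [-1.338, 0.276, 1.505, -0, 1.361, -0.121], TCP at [0.199, -0.539, 0.239] pointing down, gripper open.
Joint ranges: [-2.89, 2.89], [-0.75, 2.08], [0.22, 2.7], [-1.18, 4.32], [0.11, 2.71], [-2.7, 2.7]. Speed limits (rad/s): [2.57, 2.57, 3.14, 3.14, 3.14, 3.14].

## Interface

Orientations are given as a unit quaternion [w, x, y, z].
In Python, from rig import manip gives the robot as it stands.
- The arm moves only by the tool move_arm, never from a script. Its argument "deltas" is a list that holds one entry, the list of rows, each a list of 5 numbers: the shift along the tool's x, y, z normalised to -1 to 1, where 1 is 80 cm, then the turn about the tool's z normalised to -1 to 1, where 1 is 120 degrees, then the closure, from -1 (fully open) to 1 (shut). In form: [[[tx, ty, tz, twist, grip], ...]]. A call has 1 to 12 rows; each row is the pose to reach, as a shift and turn from the pose commanded when the call began, along the tool's axes at that moment; what a row does not reach only later rows make up. A row lasts 1/10 s, in which the tool goes at most 50 mm and 8.59 degrees, less where a joint would pass 70% of its speed; a pose out of reach is approached as far as the arm can. A call with a number of a shift or a turn outside -1 to 1 is refused whole. A call with a gripper value outside its range is refused whole. The fingers move at their own pace and stop on an object; "squeeze" is the grip in N (left out, the last holds). Time passes only in rows, so rows that repeat a pose let the fingers close. It gives the time, the measured TCP pose, the force, the opening and the grip force at its end, in the units of the state.
- manip.get_state(): the state, without advancing time (a new reading comes with each control period).
- manip.get_image(name): name is "side" or "top" or "wrist"; returns the picture (400x640x3 uint8, red, green, blue); there is no depth.
- manip.camera_params(name): a dict with "fx", "fy", "cx", "cy" (pixels), "R" (3x3) and "t" (3): a world point X has camera coordinates R X + t; the wrist camera has in their place "tool_from_camera" (4x4, takes a point from camera to tool coordinates, whose origin is the TCP and whose axes are the flange's). Camera axes: x right, y down, z forward; pixel columns grow to the right and rows downward; lengths in m; the calibration is good to about 2 mm. The wrist camera is an equidistant fisheye: a pixel r from the principal point sees the ray r / f radians off the axis. A picture is of the moment at which its call begins: read the wrist's pose just before it. camera_params takes no time and is no camera call.
- manip.sign_off(): hands the job in; it is judged then, once.
The state is a dict: "clock": time; "qpos": joint angles; "qd": joint speeds; "effort": joint torques, N m; "position": TCP position; "ee_rot": TCP orientation; "contact_force": force on the tool from outside, world axes, zero at the start; "moment": the same for the moment, N m; "width": finger opening in m; "gripper_force": force on a finger pad.
Only numpy, scipy, OpenCV 4.12 (cv2) and the standard library are available. Lean on these libraries where they do the work, as an engineer would, in place of code of your own. Each camera call takes 0.05 s, during which the arm holds its last target. There are 200 camera calls.

## Task

Lay the standing damper on its side in the two V rests of the display stand, centred across them, and let go of it. Then pick up the blue spring clip by its handles, squeeze it open and bring it, level and straight on, over the free upright edge of the orange price card, about half-way up, so that the card stands well inside the gaping jaws without being touched, ready for the seller to slip a tag in. Finish while still holding the clip wide open there, and do not disturb the tin, the carton or the bearing.

Things in the scene. Friction and masses are not known exactly. Their poses are not given: they have to be found in the camera images.
- damper: Loose shock-absorber cylinder standing upright: plain, 36 mm in diameter, 140 mm long, 0.2 to 0.4 kg, bright metal with black end caps and two red bands. Origin: centre of the end that starts underneath; z along its axis. Either end may point either way in the rests.
- damper_mid (a point): Middle of the damper's axis, 70 mm from either end; axes as the damper's.
- stand: Fixed wooden display stand: board 110 (x) by 300 (y) by 12 mm thick; origin at the centre of its underside, z up. It carries two V rests for the damper on its +y half and an upright orange price card at its -y end, held by a wooden block 30 mm wide and 34 mm high at y = -76 to -110 mm.
- cradle (a point): Where the damper's middle lies when centred in the V rests, 47.5 mm above the table, at y = +60 mm of the stand; axes as the stand's, the damper's axis then along y. The rests (90 degree Vs open upward, 16 mm thick along y, 56 mm wide, tops 50 mm above the table) stand 45 mm either side along y; the 74 mm between them is free down to the board.
- card_edge (a point): Middle of the card's free upright edge, 62.5 mm above the table, at y = -160 mm of the stand; axes as the stand's. The orange card is fixed, 3 mm thick, in the stand's plane x = 0, 25 to 100 mm above the table, and runs 85 mm from here towards +y; the free edge faces -y.
- clip: Loose blue spring clip like a big clothes-peg, 60 g, lying on its side, hinge upright, 36 mm high. Origin: underside of the steel hinge barrel (16 mm diameter); x points to the jaws, z up along the hinge, jaws open along y. Two straight plates 4 mm thick run from x = -52 (handle ends, white ribs) to x = +44 mm (jaw tips), mirror images about y = 0.
- clip_grip (a point): Between the clip's handles, at x = -35 mm, half-way up (18 mm); axes as the clip's. Here the handles measure 52 mm over the outsides at rest (61 mm at their ends), 34 mm when fully open, then parallel. Squeezed along y here, it takes about 5 N on each to start opening and 9 N to hold fully open; 20 N holds it firmly on its stop.
- clip_left (a joint): Opening angle of each clip plate (both move together, evenly): 0 shut with the jaw tips touching, 0.28 rad fully open at a stop, plates parallel and 26 mm apart inside. It springs back to 0. The gap at the jaw tips is about 92 mm times this value.
- tin: Bystander: loose tin can, 60 mm in diameter, 85 mm high, yellow label; origin at the centre of its underside. It may have swapped places with the damper.
- carton: Bystander: loose small cardboard carton 40 x 75 x 40 mm with a red band; origin at the centre of its underside.
- bearing: Bystander: loose steel bearing ring lying flat, 62 mm outside, 32 mm hole, 16 mm high; origin at the centre of its underside.
Mind the look-alikes: they are no part of the job. Of the things that look like the clip, the largest one is meant. What is shaped like the damper but pink or purple is not meant.

How it is judged:
On the way, in this order (a step that is already met when the one before it is completed fails the run):
1. the damper lies in both V rests, centred, released and at rest (angle between the z axis of damper and the y axis of stand, either way round below 0.12 rad and distance between damper_mid and cradle below 0.022 m and x of damper_mid in the frame of cradle between -0.006 and 0.006 m and z of damper_mid in the frame of cradle between -0.005 and 0.005 m and linear speed of damper below 0.03 m/s and contact force between each of the arm, the fingers and damper below 0.1 N), for 0.3 s.
2. the clip is lifted by the fingers and squeezed open (height (world z) of clip above 0.02 m and value of joint clip_left above 0.2 rad and contact force between the fingers and clip above 2 N), for 0.2 s.
At the end, for the whole second after the job is handed in: Damper at rest, released, in both rests: middle within 22 mm, 6 mm sideways, axis 0.12 rad. Clip held still in the fingers, over 0.2 rad open, level and in line within 0.25 rad; card edge 10-37 mm ahead of its hinge, within 11 mm of mid-plane, mid-height within 23 mm; stand and card untouched (all of step 1 and all of step 2 and x of card_edge in the frame of clip between 0.01 and 0.037 m and y of card_edge in the frame of clip between -0.011 and 0.011 m and z of card_edge in the frame of clip between -0.005 and 0.041 m and angle between the x axis of clip and the y axis of stand, either way round below 0.25 rad and angle between clip's own z axis and vertical below 0.25 rad and contact force between each of clip, the arm, the fingers and stand below 0.3 N and linear speed of clip below 0.03 m/s); the arm keeps its last pose, push and grip.
It fails at once if the tin is disturbed (moved over 20 mm) (distance of tin from where it was at the start of the episode above 0.02 m).
It fails at once if the carton is disturbed (moved over 20 mm) (distance of carton from where it was at the start of the episode above 0.02 m).
It fails at once if the bearing is disturbed (moved over 20 mm) (distance of bearing from where it was at the start of the episode above 0.02 m).
It also fails if it takes over 58 s, if anything falls off the work surface, if the arm or the gripper's body presses on something with over 40 N, if the wrist force passes 120 N, or if a joint passes its speed limit or range.

## Working session

There is one attempt and no reset: what is moved stays moved. The work goes in short steps, Python scripts to look and compute and a tool call to move; the robot and the scene stay as the last step left them, time stands still between calls to the robot, and variables do not carry over. Pictures are saved under pics/ and viewed, at most 10 in all, crops included, and the job is handed in when it is done.

Besides the shell and the picture viewer there is one more tool, called after ">>>" as a command line: name --argument value ..., lists and objects as JSON in quotes. move_arm: Moves the arm, as the interface text tells. Scaled input: -1 to 1 covers 80 cm each way for a shift and 120 degrees each way for a turn. Its arguments: {"type":"object","properties":{"deltas":{"type":"array","items":{"type":"array","items":{"type":"array","items":{"type":"number","minimum":-1,"maximum":1}}}},"squeeze":{"type":"number"}},"required":["deltas"]}

```bash
mkdir -p pics; ls; python3 - <<'E'
from rig import manip
import cv2,numpy as np
s=manip.get_state();print({k:np.round(v,4).tolist() for k,v in s.items()})
for n in("top","side","wrist"):
    p=manip.camera_params(n);print(n,{k:np.round(v,4).tolist() for k,v in p.items()})
    cv2.imwrite(f"pics/{n}0.png",manip.get_image(n)[:,:,::-1])
E
```

```text
pics
{'clock': 0.0, 'qpos': [-1.338, 0.2766, 1.5061, -0.0, 1.3607, -0.121], 'qd': [0.0, -0.0017, -0.0002, -0.0011, 0.0003, -0.0018], 'effort': [-0.0006, -41.6775, -24.5807, -0.0002, 0.011, 0.0], 'position': [0.1991, -0.5389, 0.2385], 'ee_rot': [-0.0009, 0.9844, 0.176, -0.0001], 'contact_force': [0.2816, 1.2323, -0.1865], 'moment': [-0.0003, 0.018, -0.0012], 'gripper_force': 0.0, 'width': 0.0854}
top {'fx': 506.1816, 'fy': 506.1816, 'cx': 317.5956, 'cy': 205.549, 'R': [[-0.0142, -0.9998, -0.0099], [-0.9959, 0.0151, -0.0888], [0.0889, 0.0086, -0.996]], 't': [-0.0155, 0.5336, 1.1962]}
side {'fx': 411.1886, 'fy': 411.1886, 'cx': 318.7616, 'cy': 203.253, 'R': [[0.8094, -0.5869, 0.0217], [-0.2763, -0.4132, -0.8677], [0.5182, 0.6963, -0.4966]], 't': [-0.4325, 0.2025, 1.0197]}
wrist {'fx': 309.7069, 'fy': 309.7069, 'cx': 321.5132, 'cy': 193.4139, 'tool_from_camera': [[0.0001, -0.955, -0.2966, 0.0759], [1.0, 0.0, 0.0002, -0.0004], [-0.0002, -0.2966, 0.955, -0.1347], [0.0, 0.0, 0.0, 1.0]]}
```

View pics/top0.png

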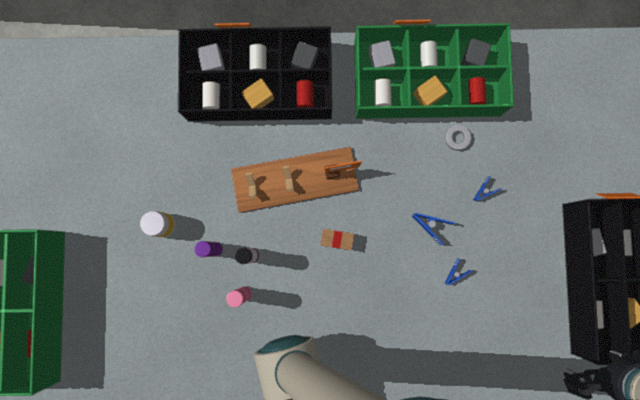

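View pics/side0.png

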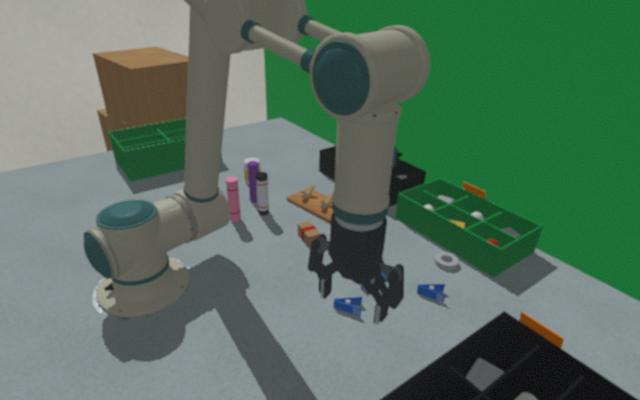

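The top view shows these candidates:
- **Damper:** the black-topped cylinder at (246,256) is the one. The purple one at (208,249) and the pink one at (238,298) are look-alikes, and the tin is at (155,223).
- **Clip:** the largest is at (433,226), with small ones at (487,190) and (458,272).
- **Other things:** the stand is at (295,180) with its card at right (345,168). The carton is at (337,239) and the bearing at (459,138).

Next I'll check the choice in a close crop.

```bash
python3 - <<'E'
import cv2,numpy as np
a=cv2.imread("pics/top0.png")
l=cv2.resize(a[140:315,190:370],None,fx=3,fy=3,interpolation=cv2.INTER_CUBIC)
r=cv2.resize(a[200:255,405:470],None,fx=4,fy=4,interpolation=cv2.INTER_CUBIC)
o=np.zeros((525,800,3),np.uint8);o[:,:540]=l;o[:220,540:800]=r
cv2.imwrite("pics/crop0.png",o)
E
```

```text
(no output)
```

View pics/crop0.png

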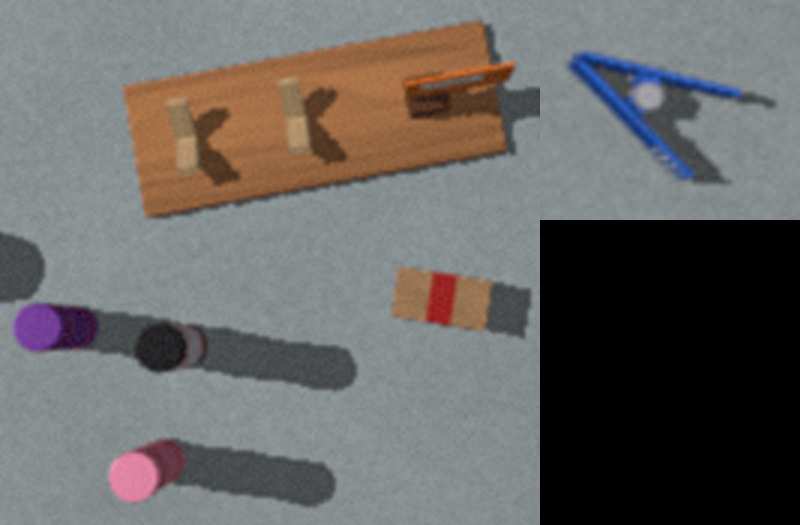

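The crop confirms both choices. The damper has a black top with its metal side visible. The big clip has its jaws together at px (414,215), hinge at (432,224) and handle ends at (454,224) and (442,244). The card side of the stand faces right.

```bash
cat > h.py <<'E'
import numpy as np
from rig import manip
from scipy.spatial.transform import Rotation as Ro
def px(u,v,z,n="top"):
    p=manip.camera_params(n);R=np.array(p["R"]);t=np.array(p["t"])
    d=R.T@[(u-p["cx"])/p["fx"],(v-p["cy"])/p["fy"],1];c=-R.T@t
    return c+d*(z-c[2])/d[2]
def tool():
    s=manip.get_state();w,x,y,z=s["ee_rot"];return np.array(s["position"]),Ro.from_quat([x,y,z,w]).as_matrix(),s
def go(P,yaw=None):
    """normalised tool deltas to world point P (TCP), tool x at world yaw (deg, mod 180)"""
    p,R,s=tool();d=R.T@(np.array(P)-p);tw=0
    if yaw is not None:
        y0=np.degrees(np.arctan2(R[1,0],R[0,0]));tw=-((yaw-y0+90)%180-90)
    print("delta",np.round(d/.8,4),"twist",round(tw/120,4),"(%.1f deg)"%tw,"q6",s["qpos"][5])
E
python3 - <<'E'
from h import *
c=lambda x,y,z:px(190+x/3,140+y/3,z)
C=[c(125,87,.012),c(484,22,.012),c(507,152,.012),c(148,216,.012)]
C=np.array(C);print("stand corners",C.round(4));o=C.mean(0)
yv=(C[0]+C[3]-C[1]-C[2]);L=np.linalg.norm(yv)/2;yv/=np.linalg.norm(yv)
print("len",L,"wid",np.linalg.norm(C[0]-C[3]),"yaw y",np.degrees(np.arctan2(yv[1],yv[0])))
print("cradle",o+.06*yv,"edge",o-.16*yv, "edge direct", c(514,66,.1))
print("V tops",c(185,135,.04),c(294,115,.04))
print("damper top",c(161,346,.14))
k=lambda x,y:px(405+(x-540)/4,200+y/4,.036)
j,h1,h2,hi=k(576,60),k(738,95),k(690,177),k(648,96)
d=j-(h1+h2)/2;print("clip jaw",j,h1,h2,hi,"yaw",np.degrees(np.arctan2(d[1],d[0])),"handle spread",np.linalg.norm(h1-h2))
for n,q,z in(("purple",(38,328),.14),("pink",(135,476),.14),("carton",(440,300),.04)):print(n,c(*q,z))
print("free",px(360,290,.02), "bear",px(459,138,.016),"sc",px(487,190,.02),px(458,272,.02))
p,R,s=tool();print(R.round(3))
dt=c(161,346,.14);go([dt[0],dt[1],.2385],90)
E
```

```text
stand corners [[ 0.6276  0.1862  0.012 ]
 [ 0.6767 -0.1082  0.012 ]
 [ 0.5693 -0.1247  0.012 ]
 [ 0.5215  0.1674  0.012 ]]
len 0.2972405846839514 wid 0.10771815877392209 yaw y 99.37995391682615
cradle [0.58897923 0.0893763  0.012     ] edge [ 0.624835   -0.12768214  0.012     ] edge direct [ 0.62443066 -0.12490961  0.1       ]
V tops [0.5835509  0.13328232 0.04      ] [0.59825783 0.0462844  0.04      ]
damper top [0.41725941 0.13706786 0.14      ]
clip jaw [ 0.50622239 -0.25229745  0.036     ] [ 0.48400033 -0.34750323  0.036     ] [ 0.43595259 -0.3173679   0.036     ] [ 0.48419322 -0.29424978  0.036     ] yaw 60.0117065933119 handle spread 0.05671616055101414
purple [0.43146157 0.2260353  0.14      ]
pink [0.32490508 0.1558206  0.14      ]
carton [ 0.44950537 -0.06740746  0.04      ]
free [ 0.33039391 -0.12138171  0.02      ] bear [ 0.69474474 -0.37172157  0.016     ] sc [ 0.56518408 -0.43308473  0.02      ] [ 0.36966716 -0.35559786  0.02      ]
[[ 0.938  0.346 -0.   ]
 [ 0.346 -0.938  0.001]
 [ 0.    -0.001 -1.   ]]
delta [ 0.5486 -0.6983  0.0012] twist -0.5811 (-69.7 deg) q6 -0.12098820680700954
```

```bash
python3 -c "
from h import *
go([.4173,.1371,.2385],125)"
```

```text
delta [ 0.5486 -0.6983  0.0012] twist 0.6272 (75.3 deg) q6 -0.12098820680700954
```

>>> move_arm --deltas '[[[0.5486, -0.6983, 0, -0.873, -1], [0.5486, -0.6983, 0, -0.873, -1], [0.5486, -0.6983, 0, -0.873, -1], [0.5486, -0.6983, 0, -0.873, -1], [0.5486, -0.6983, 0, -0.873, -1], [0.5486, -0.6983, 0, -0.873, -1], [0.5486, -0.6983, 0, -0.873, -1], [0.5486, -0.6983, 0, -0.873, -1], [0.5486, -0.6983, 0, -0.873, -1], [0.5486, -0.6983, 0, -0.873, -1], [0.5486, -0.6983, 0, -0.873, -1], [0.5486, -0.6983, 0, -0.873, -1]]]' --squeeze 20

```text
clock: 1.35
position: [0.3835, 0.0336, 0.2394]
ee_rot: [0.001, 0.471, 0.882, 0.0]
contact_force: [1.3, -0.2, 0.2]
width: 0.0852
gripper_force: 0.0
```

```bash
python3 -c "
from h import *
print(tool()[0],tool()[2]['qpos'])
go([.4173,.1371,.2385],125)"
```

```text
[0.38347096 0.0336296  0.23944529] [-9.34304621e-02 -1.82049265e-02  1.85879138e+00 -4.11367963e-04
  1.30001073e+00 -6.82630623e-01]
delta [0.084  0.107  0.0012] twist -0.0103 (-1.2 deg) q6 -0.6826306227818509
```

>>> move_arm --deltas '[[[0.084, 0.107, 0, -0.01, -1], [0.084, 0.107, 0, -0.01, -1], [0.084, 0.107, 0, -0.01, -1], [0.084, 0.107, 0, -0.01, -1], [0.084, 0.107, 0, -0.01, -1]]]'

```text
clock: 1.85
position: [0.4172, 0.1338, 0.2389]
ee_rot: [-0.0, 0.465, 0.885, -0.001]
contact_force: [-0.3, -0.1, -0.2]
width: 0.0859
gripper_force: 0.0
```

```bash
python3 -c "
from h import *
import cv2
print(tool()[0])
cv2.imwrite('pics/w1.png',manip.get_image('wrist')[:,:,::-1])
go([.4173,.1371,.107],125)"
```

```text
[0.41723316 0.13383406 0.23889537]
delta [0.0038 0.0029 0.1651] twist -0.0039 (-0.5 deg) q6 -0.451168419275211
```

View pics/w1.png

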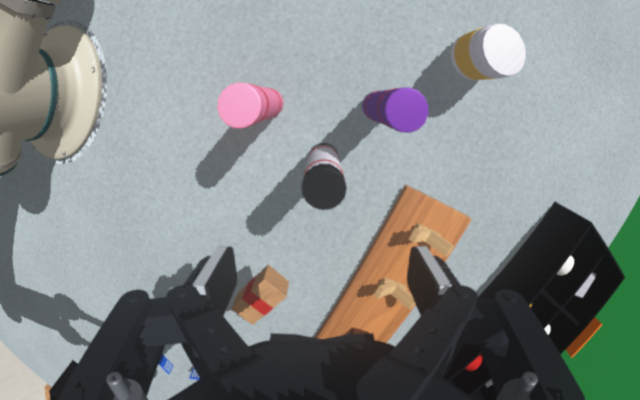

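The wrist view shows the black-capped damper at (324,188), centred between the fingers and clear of the purple (395,108) and pink (245,105) cylinders. Descending and gripping.

>>> move_arm --deltas '[[[0.005, 0.003, 0.06, 0, -1], [0.005, 0.003, 0.12, 0, -1], [0.005, 0.003, 0.165, 0, -1], [0.005, 0.003, 0.165, 0, -1], [0.005, 0.003, 0.165, 0, 1], [0.005, 0.003, 0.165, 0, 1], [0.005, 0.003, 0.165, 0, 1], [0.005, 0.003, 0.165, 0, 1], [0.005, 0.003, 0.165, 0, 1], [0.005, 0.003, 0.165, 0, 1]]]' --squeeze 30

```text
clock: 2.9
position: [0.4184, 0.1393, 0.1091]
ee_rot: [0.001, 0.465, 0.886, 0.0]
contact_force: [-2.2, -2.0, 7.4]
width: 0.0355
gripper_force: 28.9
```

```bash
python3 -c "
from h import *
print(tool()[0])
go([.315,.01,.1375],90);go([.417,.137,.137])"
```

```text
[0.41838771 0.13925714 0.1091333 ]
delta [-0.0595 -0.1981 -0.0357] twist 0.2887 (34.6 deg) q6 -0.43986184808207834
delta [-0.0014 -0.003  -0.0348] twist 0.0 (0.0 deg) q6 -0.43986184808207834
```

>>> move_arm --deltas '[[[0, 0, -0.036, 0, 1], [0, 0, -0.036, 0, 1], [-0.06, -0.198, -0.036, 0.289, 1], [-0.06, -0.198, -0.036, 0.289, 1], [-0.06, -0.198, -0.036, 0.289, 1], [-0.06, -0.198, -0.036, 0.289, 1], [-0.06, -0.198, -0.036, 0.289, 1], [-0.06, -0.198, -0.036, 0.289, 1], [-0.06, -0.198, -0.036, 0.289, 1], [-0.06, -0.198, -0.036, 0.289, 1]]]'

```text
clock: 3.9
position: [0.3153, 0.0106, 0.136]
ee_rot: [0.0, 0.707, 0.708, 0.0]
contact_force: [-0.5, -1.3, -3.0]
width: 0.0351
gripper_force: 32.4
```

```bash
python3 -c "
from h import *
import cv2
p,R,s=tool();print(p,R[:,0].round(3),s['contact_force'])
cv2.imwrite('pics/w2.png',manip.get_image('side')[100:350,150:470,::-1])
"
```

```text
[0.3153302  0.01056881 0.13604636] [-0.001  1.     0.   ] [-0.45306324 -1.25255739 -2.97453471]
```

View pics/w2.png

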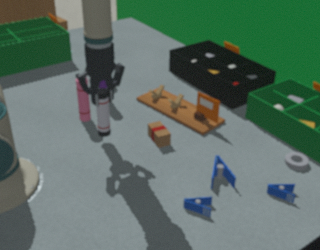

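The damper is held upright (about 3 N) and is now over free table. I'll tip it over its lower edge towards −y with the lightest grip.

>>> move_arm --deltas '[[[0, 0, 0.02, 0, 1], [0, 0, 0.036, 0, 1], [0, 0, 0.036, 0, 1], [-0.0125, 0, 0.036, 0, 1], [-0.0254, 0, 0.036, 0, 1], [-0.038, 0, 0.037, 0, 1], [-0.0505, 0, 0.038, 0, 1], [-0.063, 0, 0.042, 0, 1], [-0.075, 0, 0.0465, 0, 1], [-0.075, 0, 0.0465, 0, 1]]]' --squeeze 20

```text
clock: 4.95
position: [0.3159, -0.0512, 0.0998]
ee_rot: [0.001, 0.707, 0.707, -0.0]
contact_force: [-1.3, -1.6, 9.8]
width: 0.0351
gripper_force: 33.7
```

```bash
python3 -c "
from h import *
import cv2
p,R,s=tool();print(p,R[:,0].round(3),s['contact_force'])
a=manip.get_image('side')[130:250,180:340,::-1];b=manip.get_image('wrist')[:,:,::-1]
o=np.zeros((400,800,3),np.uint8);o[:300,:400]=cv2.resize(a,(400,300));o[:250,400:]=cv2.resize(b,(400,250));cv2.imwrite('pics/w3.png',o)
"
```

```text
[ 0.31590952 -0.0511675   0.09981415] [ 0.     1.    -0.002] [-1.29743456 -1.62831368  9.77401013]
```

View pics/w3.png

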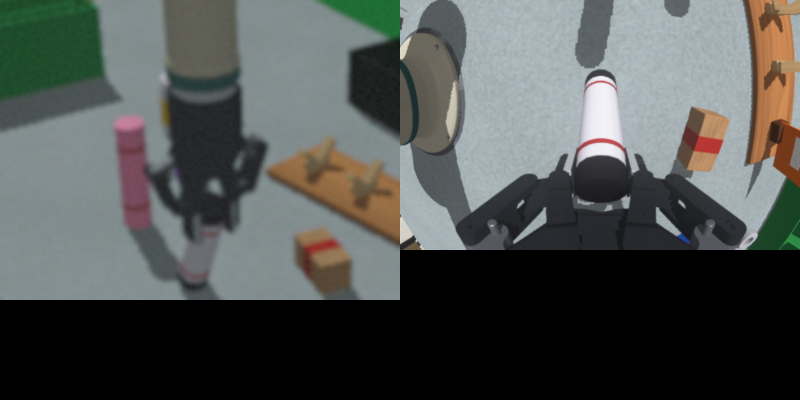

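The crops show the damper tilted about 30°, foot on the table, still between the pads. I'll continue the arc.

>>> move_arm --deltas '[[[-0.012, 0, 0.005, 0, 1], [-0.0228, 0, 0.011, 0, 1], [-0.033, 0, 0.018, 0, 1], [-0.0433, 0, 0.026, 0, 1], [-0.061, 0, 0.0444, 0, 1], [-0.068, 0, 0.055, 0, 1], [-0.075, 0, 0.0655, 0, 1], [-0.0854, 0, 0.0886, 0, 1], [-0.0894, 0, 0.102, 0, 1], [-0.0894, 0, 0.102, 0, 1], [-0.0894, 0, 0.102, 0, 0], [-0.0894, 0, 0.102, 0, 0]]]'

```text
clock: 6.25
position: [0.3145, -0.1211, 0.0176]
ee_rot: [-0.0, 0.707, 0.707, 0.0]
contact_force: [-1.1, 0.2, 0.3]
width: 0.0429
gripper_force: 0.0
```

```bash
python3 -c "
from h import *
import cv2
p,R,s=tool();print(p,R[:,0].round(3),s['contact_force'],s['width'])
a=manip.get_image('side')[130:250,180:340,::-1];b=manip.get_image('wrist')[:,:,::-1]
o=np.zeros((400,800,3),np.uint8);o[:300,:400]=cv2.resize(a,(400,300));o[:250,400:]=cv2.resize(b,(400,250));cv2.imwrite('pics/w4.png',o)
"
```

```text
[ 0.31446477 -0.1211008   0.01761105] [0. 1. 0.] [-1.10575411  0.21859474  0.30931334] 0.0429336461189321
```

View pics/w4.png

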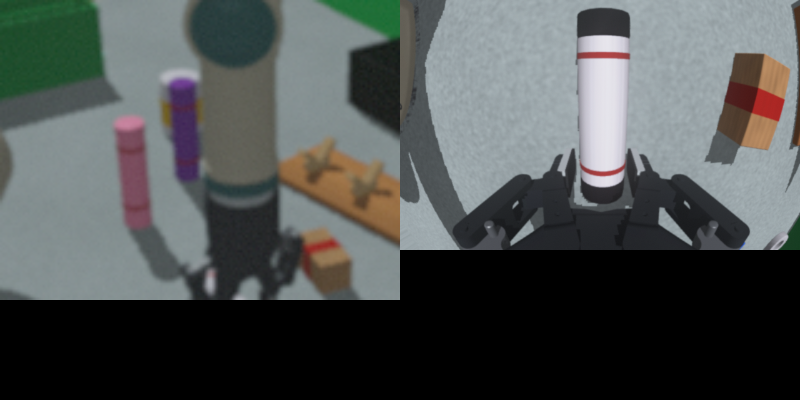

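It lies flat between the fingers, along tool x: far end at wrist px (326,16), near end at (323,325).

```bash
cat >> h.py <<'E'
def wpx(u,v,z,Rp=None):
    """wrist pixel -> world on plane z"""
    p,R,s=tool();c=manip.camera_params("wrist");T=np.array(c["tool_from_camera"])
    x,y=(u-c["cx"])/c["fx"],(v-c["cy"])/c["fy"];r=np.hypot(x,y)+1e-12
    d=R@T[:3,:3]@np.array([np.sin(r)*x/r,np.sin(r)*y/r,np.cos(r)]);o=p+R@T[:3,3]
    return o+d*(z-o[2])/d[2]
E
python3 -c "
from h import *
a,b=wpx(326,14,.036),wpx(323,325,.036);print(a,b,np.linalg.norm(a-b));m=(a+b)/2;print(m);go([m[0],m[1],.0176])"
```

```text
[ 0.31602631 -0.01172991  0.036     ] [ 0.31502138 -0.14830641  0.036     ] 0.13658020180194877
[ 0.31552384 -0.08001816  0.036     ]
delta [0.0514 0.0014 0.0001] twist 0.0 (0.0 deg) q6 -0.5748437452470015
```

>>> move_arm --deltas '[[[0.026, 0.001, 0, 0, 0], [0.0514, 0.001, 0, 0, 0], [0.0514, 0.001, 0.004, 0, 0], [0.0514, 0.001, 0.004, 0, 1], [0.0514, 0.001, 0.004, 0, 1], [0.0514, 0.001, 0.004, 0, 1], [0.0514, 0.001, 0.004, 0, 1], [0.0514, 0.001, 0.004, 0, 1], [0.0514, 0.001, 0.004, 0, 1]]]' --squeeze 40

```text
clock: 7.25
position: [0.3151, -0.0803, 0.0142]
ee_rot: [-0.0, 0.708, 0.706, 0.0]
contact_force: [-0.1, 6.0, 6.8]
width: 0.0347
gripper_force: 39.5
```

```bash
python3 -c "
from h import *
p,R,s=tool();print(p,R[:,0].round(3))
import cv2
b=manip.get_image('wrist');cv2.imwrite('pics/w5.png',b[:,:,::-1])
g=b.astype(int)
col=g[:,318:332].mean((1,2));print(col[:400:8].round().astype(int).tolist())
go([.589,.0894,.13],99.4)"
```

```text
[ 0.31506696 -0.08028114  0.01422916] [0.003 1.    0.001]
[91, 91, 96, 96, 107, 153, 168, 175, 173, 172, 173, 173, 178, 169, 168, 57, 52, 52, 53, 54, 56, 230, 231, 232, 199, 107, 232, 232, 232, 232, 232, 232, 232, 232, 232, 232, 232, 231, 231, 231, 230, 230, 127, 51, 52, 49, 47, 45, 43, 42]
delta [ 0.2133  0.3417 -0.1446] twist -0.0798 (-9.6 deg) q6 -0.4638832707238644
```

```bash
python3 -c "
from h import *
import cv2
b=cv2.imread('pics/w5.png').astype(int);print(b[108:124,318:332].mean((1,2)).round())
for v in(114,116,118):print(wpx(325,v,.036),tool()[0])"
```

```text
[168. 168. 168. 168. 168. 166. 146.  87.  54.  52.  52.  54.  57.  59.
  58.  56.]
[ 0.3164745 -0.0091838  0.036    ] [ 0.31508246 -0.08031358  0.01422335]
[ 0.31647343 -0.00991513  0.036     ] [ 0.31508246 -0.08031358  0.01422335]
[ 0.3164724  -0.01064695  0.036     ] [ 0.31508246 -0.08031358  0.01422335]
```

>>> move_arm --deltas '[[[0, 0, -0.05, 0, 1], [0, 0, -0.1, 0, 1], [0, 0, -0.145, 0, 1], [0, 0, -0.145, 0, 1]]]'

```text
clock: 7.7
position: [0.3186, -0.0829, 0.1338]
ee_rot: [0.005, 0.708, 0.706, 0.001]
contact_force: [0.7, 0.1, -3.4]
width: 0.0343
gripper_force: 42.6
```

```bash
python3 -c "
from h import *
go([.589,.0894,.134],99.4)"
```

```text
delta [0.216  0.3376 0.0017] twist -0.0792 (-9.5 deg) q6 -0.46370920002424737
```

>>> move_arm --deltas '[[[0.216, 0.3376, 0, -0.08, 1], [0.216, 0.3376, 0, -0.08, 1], [0.216, 0.3376, 0, -0.08, 1], [0.216, 0.3376, 0, -0.08, 1], [0.216, 0.3376, 0, -0.08, 1], [0.216, 0.3376, 0, -0.08, 1], [0.216, 0.3376, 0, -0.08, 1], [0.216, 0.3376, 0, -0.08, 1], [0.216, 0.3376, 0, -0.08, 1], [0.216, 0.3376, 0, -0.08, 1]]]'

```text
clock: 8.7
position: [0.5836, 0.091, 0.1286]
ee_rot: [-0.001, 0.646, 0.763, -0.002]
contact_force: [0.3, 0.4, -2.7]
width: 0.0346
gripper_force: 42.4
```

```bash
python3 -c "
from h import *
import cv2
p,R,s=tool();print(p,s['contact_force'],s['gripper_force'])
cv2.imwrite('pics/w6.png',manip.get_image('wrist')[:,:,::-1])
go([.589,.0894,.0437],99.4)"
```

```text
[0.58356758 0.09098401 0.12857382] [ 0.3231941   0.40857478 -2.71585396] 42.43200659751892
delta [-0.003   0.0063  0.1068] twist 0.0006 (0.1 deg) q6 -0.12776020565192475
```

View pics/w6.png

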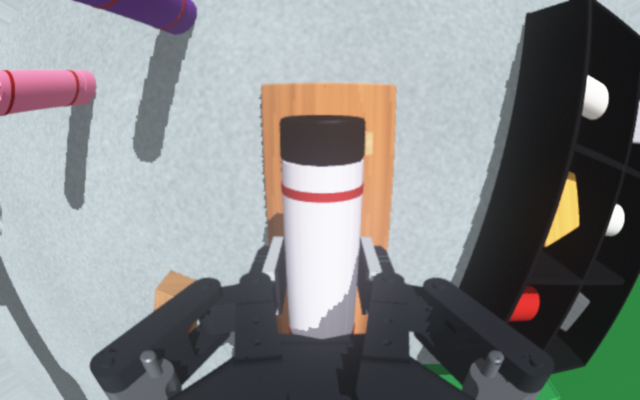

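The damper is held over the stand. The board's +y end shows at (262,84)–(396,84), which I'll use to cross-check alignment.

```bash
python3 -c "
from h import *
a,b=wpx(262,84,.012),wpx(396,84,.012);print(a,b,(a+b)/2,np.linalg.norm(a-b),np.degrees(np.arctan2(*(a-b)[1::-1])))
v=(.163,.987);m=(a+b)[:2]/2;print('cradle',m+.09*np.array([.163,-.9866]))"
```

```text
[0.52135046 0.17214773 0.012     ] [0.62827108 0.19061101 0.012     ] [0.57481077 0.18137937 0.012     ] 0.10850304662765933 -170.20266396018002
cradle [0.58948077 0.09258537]
```

>>> move_arm --deltas '[[[-0.002, 0.0065, 0, 0, 1], [-0.002, 0.0065, 0.03, 0, 1], [-0.002, 0.0065, 0.06, 0, 1], [-0.002, 0.0065, 0.075, 0, 1], [-0.002, 0.0065, 0.09, 0, 1], [-0.002, 0.0065, 0.1, 0, 1], [-0.002, 0.0065, 0.1055, 0, 1], [-0.002, 0.0065, 0.1055, 0, 1]]]'

```text
clock: 9.55
position: [0.591, 0.0913, 0.0459]
ee_rot: [0.0, 0.646, 0.763, -0.0]
contact_force: [-1.1, 0.5, -1.7]
width: 0.0344
gripper_force: 42.4
```

```bash
python3 -c "
from h import *
p,R,s=tool();print(p,s['contact_force'])
go([.589,.0905,.0437],99.6)"
```

```text
[0.59096822 0.09125796 0.04592921] [-1.14257212  0.47028475 -1.71640289]
delta [-0.0005 -0.0026  0.0028] twist -0.0006 (-0.1 deg) q6 -0.12919981034752565
```

>>> move_arm --deltas '[[[0, -0.001, 0.003, 0, 1], [0, -0.001, 0.003, 0, 1], [0, -0.001, 0.003, 0, 0], [0, -0.001, 0.003, 0, 0], [0, -0.001, 0.003, 0, 0], [0, -0.001, -0.04, 0, 0], [0, -0.001, -0.1, 0, -1], [0, -0.001, -0.15, 0, -1], [0, -0.001, -0.15, 0, -1]]]'

```text
clock: 10.45
position: [0.5944, 0.0915, 0.1721]
ee_rot: [0.005, 0.646, 0.763, 0.004]
contact_force: [1.4, 0.0, 0.1]
width: 0.0836
gripper_force: 0.0
```

```bash
python3 -c "
from h import *
import cv2
p,R,s=tool();print(p)
b=manip.get_image('wrist')[:,:,::-1];a=manip.get_image('top')[130:280,220:470,::-1]
o=np.zeros((600,800,3),np.uint8);o[:250,:400]=cv2.resize(b,(400,250));o[:240,400:]=cv2.resize(a,(400,240))
o[260:600,:]=cv2.resize(b[190:360,120:520],(800,340))
cv2.imwrite('pics/w7.png',o)"
```

```text
[0.59438915 0.09145007 0.17214194]
```

View pics/w7.png

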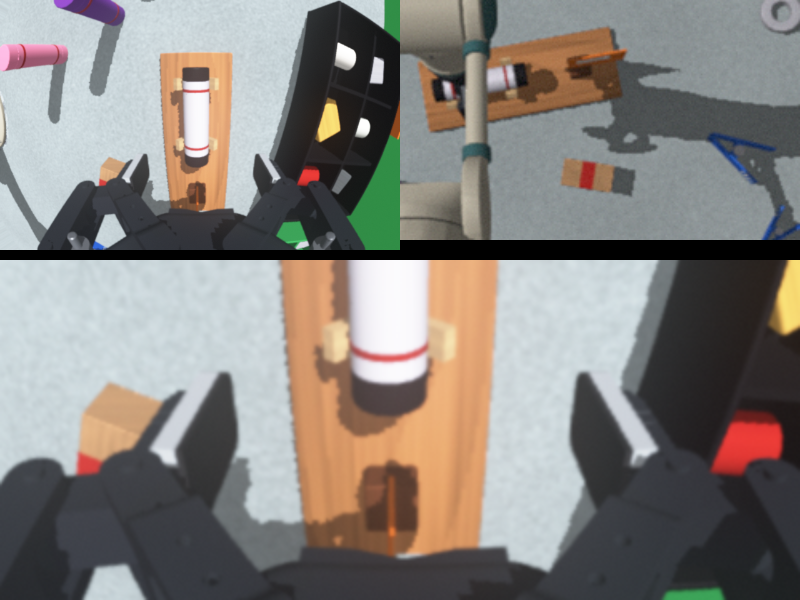

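Damper lies in both rests, centred, with both caps overhanging evenly. The clip in the top view is unmoved. Going above it.

```bash
python3 -c "
from h import *
go([.467,-.325,.19],60)"
```

```text
delta [-0.4876 -0.2385 -0.0296] twist 0.3294 (39.5 deg) q6 -0.12929783059895372
```

>>> move_arm --deltas '[[[-0.4876, -0.2385, -0.025, 0.329, -1], [-0.4876, -0.2385, -0.025, 0.329, -1], [-0.4876, -0.2385, -0.025, 0.329, -1], [-0.4876, -0.2385, -0.025, 0.329, -1], [-0.4876, -0.2385, -0.025, 0.329, -1], [-0.4876, -0.2385, -0.025, 0.329, -1], [-0.4876, -0.2385, -0.025, 0.329, -1], [-0.4876, -0.2385, -0.025, 0.329, -1], [-0.4876, -0.2385, -0.025, 0.329, -1], [-0.4876, -0.2385, -0.025, 0.329, -1], [-0.4876, -0.2385, -0.025, 0.329, -1], [-0.4876, -0.2385, -0.025, 0.329, -1]]]'

```text
clock: 11.75
position: [0.4661, -0.3235, 0.1843]
ee_rot: [-0.002, 0.866, 0.501, -0.0]
contact_force: [0.3, 0.2, -0.1]
width: 0.0855
gripper_force: 0.0
```

```bash
python3 - <<'E'
from h import *
import cv2
p,R,s=tool();print(p,R[:,0])
b=manip.get_image('wrist');cv2.imwrite('pics/w8.png',b[:,:,::-1])
h=cv2.cvtColor(b,cv2.COLOR_RGB2HSV);m=cv2.inRange(h,(100,120,40),(130,255,255))
n,l,st,c=cv2.connectedComponentsWithStats(m)
for i in range(1,n):
    if st[i,4]>60:print(st[i],c[i].round(1),wpx(*c[i],.036))
E
```

```text
[ 0.46605406 -0.32354459  0.18429824] [0.4988979  0.86665984 0.00126835]
[291  95  32  97 503] [307.3 141.7] [ 0.47357589 -0.28369241  0.036     ]
[325  95  28  99 538] [337.3 142.9] [ 0.49696871 -0.29837256  0.036     ]
[417 200  61  43 695] [441.5 212.1] [ 0.55731032 -0.41238578  0.036     ]
[ 224  228   63   41 1080] [253.5 242.5] [ 0.3725939  -0.34445384  0.036     ]
```

View pics/w8.png

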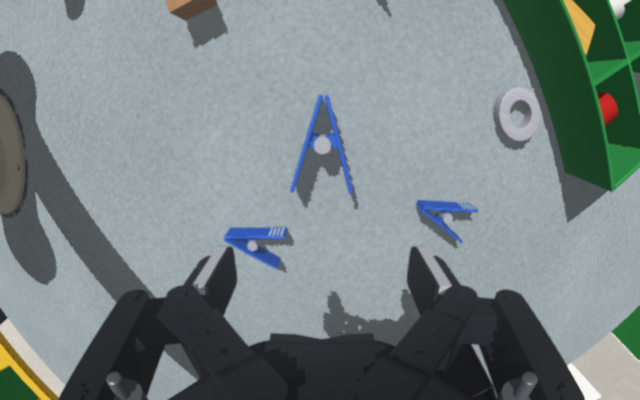

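The wrist view shows the big clip straight ahead: jaw tips at (324,95), hinge at (322,145), handle ends at about (293,191) and (353,192). The small look-alikes are at (255,245) and (447,215).

```bash
python3 - <<'E'
from h import *
j,h=wpx(324,95,.036),wpx(322,145,.036);a,b=wpx(293,191,.036),wpx(352,193,.036)
print(j,h,a,b);m=(a+b)/2;d=j-m;print(np.linalg.norm(d),np.linalg.norm(j-h),np.degrees(np.arctan2(d[1],d[0])),np.linalg.norm(a-b))
d/=np.linalg.norm(d);
g=h-.035*d;print("grip",g,j-.079*d,m+.017*d);g=(g+(j-.079*d)+m+.017*d)/3
print(g);go([g[0],g[1],.019],np.degrees(np.arctan2(d[1],d[0])))
E
```

```text
[ 0.50823541 -0.25409791  0.036     ] [ 0.48374542 -0.29313617  0.036     ] [ 0.43759873 -0.31768739  0.036     ] [ 0.48571388 -0.3476092   0.036     ]
0.09132237374636794 0.046084115175878126 59.332746170176485 0.05666023902545555
grip [ 0.46589362 -0.32324121  0.036     ] [ 0.46794135 -0.32204928  0.036     ] [ 0.47032718 -0.31802585  0.036     ]
[ 0.46805405 -0.32110545  0.036     ]
delta [0.0033 0.0008 0.2071] twist 0.0066 (0.8 deg) q6 -0.20785670067975204
```

>>> move_arm --deltas '[[[0.0017, 0.0008, 0.05, 0.006, -1], [0.0017, 0.0008, 0.1, 0.006, -1], [0.0017, 0.0008, 0.15, 0.006, -1], [0.0017, 0.0008, 0.19, 0.006, -1], [0.0017, 0.0008, 0.214, 0.006, -1], [0.0017, 0.0008, 0.214, 0.006, -1], [0.0017, 0.0008, 0.214, 0.006, 1], [0.0017, 0.0008, 0.214, 0.006, 1], [0.0017, 0.0008, 0.214, 0.006, 1], [0.0017, 0.0008, 0.214, 0.006, 1], [0.0017, 0.0008, 0.214, 0.006, 1], [0.0017, 0.0008, 0.214, 0.006, 1]]]' --squeeze 25

```text
clock: 13.0
position: [0.4693, -0.326, 0.018]
ee_rot: [0.003, 0.869, 0.495, 0.001]
contact_force: [-0.8, -0.6, 9.4]
width: 0.0332
gripper_force: 23.7
```

```bash
cat > blue.py <<'E'
from h import *
import cv2,sys
p,R,s=tool();print(p,np.degrees(np.arctan2(R[1,0],R[0,0])),s['width'],s['gripper_force'],s['contact_force'])
b=manip.get_image('wrist');cv2.imwrite('pics/'+sys.argv[1],b[:,:,::-1])
h=cv2.cvtColor(b,cv2.COLOR_RGB2HSV);m=cv2.inRange(h,(100,120,40),(130,255,255))
n,l,st,c=cv2.connectedComponentsWithStats(m)
zt=float(sys.argv[2])
for i in range(1,n):
    if st[i,4]>150:
        x,y,w,hh,_=st[i];row=np.where(l[y+1]==i)[0].mean();print(st[i],c[i].round(1),"tip px",row,y,"tool xy",(R.T@(wpx(row,y,zt)-p)).round(4))
E
python3 blue.py w9.png .036
```

```text
[ 0.46928767 -0.32595447  0.01795846] 59.361752203547795 0.03322791449887193 23.65440781367397 [-0.7790594  -0.62055878  9.37494954]
[ 328   78   32  220 3555] [349.5 181.7] tip px 350.0 78 tool xy [ 0.0846  0.0103 -0.0181]
[ 265   83   40  218 4025] [283.6 184.6] tip px 270.0 83 tool xy [ 0.083  -0.0194 -0.0183]
[ 478  274   93   63 2237] [515.8 294.4] tip px 526.0 274 tool xy [-0.0053  0.1087 -0.0174]
[196 332  40  44 549] [218.3 357.9] tip px 231.5 332 tool xy [-0.0348 -0.0466 -0.0183]
```

>>> move_arm --deltas '[[[0, 0, -0.02, 0, 1], [0, 0, -0.05, 0, 1], [0, 0, -0.1, 0, 1], [0, 0, -0.15, 0, 1], [0, 0, -0.18, 0, 1], [0, 0, -0.18, 0, 1], [0, 0, -0.18, 0, 1]]]'

```text
clock: 13.75
position: [0.4678, -0.3242, 0.1596]
ee_rot: [0.001, 0.869, 0.495, 0.0]
contact_force: [-0.9, -0.8, -1.0]
width: 0.0332
gripper_force: 25.4
```

```bash
python3 - <<'E'
from h import *
import cv2
p,R,s=tool();print(p,np.degrees(np.arctan2(R[1,0],R[0,0])),s['width'],s['gripper_force'],s['contact_force'])
b=manip.get_image('wrist');cv2.imwrite('pics/w10.png',b[:,:,::-1])
h=cv2.cvtColor(b,cv2.COLOR_RGB2HSV);m=cv2.inRange(h,(100,120,40),(130,255,255));m[:,:230]=0;m[:,400:]=0
n,l,st,c=cv2.connectedComponentsWithStats(m);print(st[st[:,4]>300])
zt=p[2]+.018
for r in range(75,300,20):
    u=np.where(m[r])[0]
    if len(u)<4: print(r,len(u)); continue
    # inner top edges: split at largest gap
    k=np.argmax(np.diff(u));e=[u[0],u[k],u[k+1],u[-1]]
    print(r,e,[(R.T@(wpx(x,r,zt)-p))[:2].round(4).tolist() for x in e])
# grey hinge
g=b[100:300,280:345].astype(int);print("hinge?");
mm=((g.min(2)>120)&(np.ptp(g,axis=2)<25));ys,xs=np.where(mm);print(len(ys))
E
```

```text
[ 0.46779127 -0.32420202  0.15957523] 59.328729194706966 0.033215571654179404 25.4303549114411 [-0.93586343 -0.82395419 -1.03658376]
[[     0      0    640    400 248035]
 [   328     78     32    220   3481]
 [   266     83     39    217   3820]
 [   230    238     35     33    660]]
75 0
95 [np.int64(267), np.int64(284), np.int64(342), np.int64(356)] [[0.0785, -0.0212], [0.0783, -0.0148], [0.0782, 0.0065], [0.0783, 0.0117]]
115 [np.int64(268), np.int64(285), np.int64(343), np.int64(357)] [[0.071, -0.0209], [0.0708, -0.0145], [0.0707, 0.0069], [0.0708, 0.0121]]
135 [np.int64(270), np.int64(287), np.int64(343), np.int64(358)] [[0.0634, -0.0204], [0.0633, -0.0139], [0.0632, 0.007], [0.0633, 0.0126]]
155 [np.int64(272), np.int64(288), np.int64(344), np.int64(358)] [[0.0557, -0.0199], [0.0556, -0.0137], [0.0556, 0.0075], [0.0557, 0.0128]]
175 [np.int64(274), np.int64(302), np.int64(331), np.int64(358)] [[0.0479, -0.0194], [0.0478, -0.0085], [0.0478, 0.0026], [0.0478, 0.013]]
195 [np.int64(276), np.int64(296), np.int64(338), np.int64(359)] [[0.0398, -0.0189], [0.0398, -0.011], [0.0398, 0.0054], [0.0398, 0.0137]]
215 [np.int64(278), np.int64(293), np.int64(346), np.int64(359)] [[0.0313, -0.0185], [0.0314, -0.0124], [0.0314, 0.0088], [0.0313, 0.014]]
235 [np.int64(280), np.int64(295), np.int64(346), np.int64(359)] [[0.0225, -0.0181], [0.0225, -0.0119], [0.0225, 0.009], [0.0225, 0.0144]]
255 [np.int64(230), np.int64(297), np.int64(346), np.int64(359)] [[0.0123, -0.0409], [0.0132, -0.0114], [0.0132, 0.0093], [0.0131, 0.0149]]
275 [np.int64(285), np.int64(296), np.int64(348), np.int64(359)] [[0.003, -0.017], [0.0031, -0.0122], [0.0031, 0.0106], [0.003, 0.0154]]
295 [np.int64(288), np.int64(294), np.int64(351), np.int64(358)] [[-0.0079, -0.0163], [-0.0079, -0.0135], [-0.0079, 0.0124], [-0.008, 0.0156]]
hinge?
8872
```

```bash
python3 -c "
from h import *
print(px(433,120,.06),px(433,112,.0))
go([.6461,-.2493,.1596],96.5)"
```

```text
[ 0.72933158 -0.29986132  0.06      ] [ 0.76514481 -0.31409932  0.        ]
delta [ 0.1941  0.145  -0.0018] twist -0.3098 (-37.2 deg) q6 -0.19289657180443964
```

>>> move_arm --deltas '[[[0.1941, 0.145, 0, -0.31, 1], [0.1941, 0.145, 0, -0.31, 1], [0.1941, 0.145, 0, -0.31, 1], [0.1941, 0.145, 0, -0.31, 1], [0.1941, 0.145, 0, -0.31, 1], [0.1941, 0.145, 0, -0.31, 1], [0.1941, 0.145, 0, -0.31, 1], [0.1941, 0.145, 0, -0.31, 1], [0.1941, 0.145, 0, -0.31, 1]]]'

```text
clock: 14.7
position: [0.6458, -0.2504, 0.1585]
ee_rot: [-0.0, 0.666, 0.746, -0.0]
contact_force: [-0.1, 0.2, -0.2]
width: 0.0327
gripper_force: 25.5
```

```bash
cat > ck.py <<'E'
from h import *
import cv2,sys
p,R,s=tool();print(p,np.degrees(np.arctan2(R[1,0],R[0,0])),s['width'],s['gripper_force'],s['contact_force'])
b=manip.get_image('wrist');cv2.imwrite('pics/'+sys.argv[1],b[:,:,::-1])
h=cv2.cvtColor(b,cv2.COLOR_RGB2HSV)
m=cv2.inRange(h,(100,120,40),(130,255,255));m[:,:240]=0;m[:,400:]=0
zt=p[2]+.018
for r in range(80,300,15):
    u=np.where(m[r])[0]
    if len(u)<4: continue
    k=np.argmax(np.diff(u));x=np.array([u[0],u[-1]])
    q=np.array([R.T@(wpx(v,r,zt)-p) for v in x]);print(r,x,q[:,0].mean().round(4),"mid",q[:,1].mean().round(4),"out",np.ptp(q[:,1]).round(4))
o=cv2.inRange(h,(3,150,80),(16,255,255));o[:,:250]=0;o[:,400:]=0
for r in range(0,260,8):
    u=np.where(o[r])[0]
    if len(u): print("or",r,u.min(),u.max(),len(u),wpx(u.mean(),r,.1)[:2].round(4))
E
python3 ck.py w11.png
```

```text
[ 0.64579013 -0.25040055  0.15846832] 96.42642108074942 0.03271554491345093 25.46255264798674 [-0.13454187  0.18338674 -0.18577174]
80 [347 356] 0.0839 mid 0.0112 out 0.0034
95 [267 356] 0.0784 mid -0.0037 out 0.0333
110 [268 357] 0.0727 mid -0.0033 out 0.0334
125 [269 357] 0.0669 mid -0.0032 out 0.0333
140 [270 358] 0.0612 mid -0.0028 out 0.0335
155 [272 358] 0.0553 mid -0.0025 out 0.0331
170 [273 358] 0.0494 mid -0.0023 out 0.0331
185 [275 358] 0.0433 mid -0.0019 out 0.0327
200 [276 359] 0.0371 mid -0.0015 out 0.0332
215 [278 359] 0.0307 mid -0.0011 out 0.033
230 [280 359] 0.024 mid -0.0008 out 0.0327
245 [281 359] 0.017 mid -0.0006 out 0.033
260 [283 359] 0.0097 mid -0.0001 out 0.0329
275 [284 358] 0.0019 mid -0.0001 out 0.0329
290 [286 357] -0.0063 mid 0.0001 out 0.0324
or 0 308 313 6 [ 0.6234 -0.1111]
or 8 308 315 8 [ 0.6246 -0.1166]
or 16 309 315 7 [ 0.6256 -0.1219]
or 24 311 315 5 [ 0.6268 -0.1272]
or 32 312 315 4 [ 0.6277 -0.1324]
```

>>> move_arm --deltas '[[[0, 0, 0.04, 0, 1], [0, 0, 0.08, 0, 1], [0, 0, 0.11, 0, 1], [0, 0, 0.12, 0, 1], [0, 0, 0.12, 0, 1], [0, 0, 0.12, 0, 1]]]'

```text
clock: 15.35
position: [0.6475, -0.2505, 0.0639]
ee_rot: [0.001, 0.666, 0.746, 0.0]
contact_force: [0.2, -0.6, -0.3]
width: 0.0331
gripper_force: 25.5
```

```bash
python3 ck.py w12.png | grep -v "^2"; python3 -c "
from h import *
go([.6359,-.190,.0625],96.6)"
```

```text
[ 0.64748205 -0.25054269  0.06389499] 96.49850964576883 0.03308756459903431 25.452129600234912 [ 0.15327789 -0.60870621 -0.28056622]
80 [347 356] 0.0839 mid 0.0114 out 0.0034
95 [267 356] 0.0784 mid -0.0036 out 0.0333
110 [268 357] 0.0726 mid -0.0032 out 0.0335
125 [269 357] 0.0669 mid -0.003 out 0.0333
140 [270 358] 0.0611 mid -0.0027 out 0.0336
155 [272 358] 0.0553 mid -0.0023 out 0.0332
170 [273 358] 0.0493 mid -0.0021 out 0.0332
185 [274 358] 0.0432 mid -0.002 out 0.0332
or 0 304 310 7 [ 0.6307 -0.1424]
or 8 306 309 4 [ 0.6312 -0.1452]
delta [ 0.0769 -0.0062  0.0022] twist -0.0008 (-0.1 deg) q6 -0.5827138997917851
```

```bash
python3 -c "
from h import *
for z in (.025,.045,.06,.075):print(z,wpx(307.5,8,z),wpx(307,0,z))"
```

```text
0.025 [ 0.62553101 -0.12284826  0.025     ] [ 0.62467164 -0.11795924  0.025     ]
0.045 [ 0.62703462 -0.12879668  0.045     ] [ 0.62627407 -0.12446988  0.045     ]
0.06 [ 0.62816232 -0.133258    0.06      ] [ 0.62747589 -0.12935286  0.06      ]
0.075 [ 0.62929003 -0.13771931  0.075     ] [ 0.62867772 -0.13423584  0.075     ]
```

>>> move_arm --deltas '[[[0, -0.0054, 0.002, 0, 1], [0.012, -0.0054, 0.002, 0, 1], [0.024, -0.0054, 0.002, 0, 1], [0.036, -0.0054, 0.002, 0, 1], [0.048, -0.0054, 0.002, 0, 1], [0.06, -0.0054, 0.002, 0, 1], [0.07, -0.0054, 0.002, 0, 1], [0.0769, -0.0054, 0.002, 0, 1], [0.0769, -0.0054, 0.002, 0, 1], [0.0769, -0.0054, 0.002, 0, 1]]]'

```text
clock: 16.4
position: [0.6356, -0.1893, 0.0609]
ee_rot: [0.0, 0.666, 0.746, -0.0]
contact_force: [-0.1, -0.8, -0.2]
width: 0.0331
gripper_force: 25.5
```

```bash
python3 ck.py w13.png | grep -v "^2"; python3 - <<'E'
from h import *
import cv2
go([.6365,-.190,.0625],96.6)
b=cv2.imread('pics/w13.png')
h=cv2.cvtColor(b,cv2.COLOR_BGR2HSV);o=cv2.inRange(h,(0,110,40),(18,255,255));o[:,:284]=0;o[:,342:]=0
p,R,s=tool()
for r in range(0,200,10):
    u=np.where(o[r])[0]
    if len(u):print(r,u.min(),u.max(),len(u),[(R.T@(wpx(x,r,z)-p))[:2].round(4).tolist() for x in (u.min(),u.max()) for z in (.0625,.1)])
E
```

```text
[ 0.63556602 -0.18932086  0.06092252] 96.5407597190384 0.03306866055341664 25.461986158370564 [-0.13831384 -0.75255431 -0.18149939]
80 [347 355] 0.0837 mid 0.0109 out 0.003
95 [267 356] 0.0782 mid -0.0038 out 0.0332
110 [268 357] 0.0725 mid -0.0035 out 0.0334
125 [269 357] 0.0668 mid -0.0033 out 0.0332
140 [270 358] 0.061 mid -0.0029 out 0.0335
155 [271 358] 0.0552 mid -0.0028 out 0.0334
170 [273 358] 0.0493 mid -0.0024 out 0.033
185 [274 358] 0.0432 mid -0.0022 out 0.0331
or 0 282 338 53 [ 0.6197 -0.0824]
or 8 282 339 54 [ 0.6201 -0.0851]
or 16 283 339 50 [ 0.621  -0.0877]
or 24 286 340 44 [ 0.622  -0.0902]
or 32 286 336 39 [ 0.6221 -0.0928]
or 40 299 335 26 [ 0.6231 -0.0953]
or 48 302 321 14 [ 0.6213 -0.0981]
or 56 303 313 11 [ 0.6212 -0.1006]
or 64 304 314 11 [ 0.6218 -0.1031]
or 72 304 318 15 [ 0.6227 -0.1055]
or 80 305 318 14 [ 0.6231 -0.108 ]
or 88 305 318 14 [ 0.6234 -0.1104]
or 96 306 318 13 [ 0.6238 -0.1129]
or 104 308 318 11 [ 0.6244 -0.1153]
or 112 308 318 11 [ 0.6247 -0.1177]
or 120 309 318 10 [ 0.6251 -0.1202]
or 128 309 318 10 [ 0.6254 -0.1227]
delta [-0.0007  0.0011 -0
[... 603 characters left out ...]
938, -0.0159], [0.0889, -0.0114], [0.0936, 0.0082], [0.0887, 0.0058]]
70 284 341 58 [[0.0894, -0.0159], [0.0857, -0.0114], [0.0893, 0.0082], [0.0856, 0.0058]]
80 284 341 58 [[0.0851, -0.0159], [0.0826, -0.0115], [0.0849, 0.0082], [0.0825, 0.0058]]
90 287 339 53 [[0.0807, -0.0146], [0.0795, -0.0106], [0.0806, 0.0074], [0.0794, 0.0052]]
100 288 320 33 [[0.0764, -0.0143], [0.0764, -0.0103], [0.0763, -0.0007], [0.0763, -0.0005]]
110 307 319 13 [[0.072, -0.0062], [0.0732, -0.0045], [0.072, -0.0011], [0.0732, -0.0008]]
120 308 319 12 [[0.0677, -0.0058], [0.0701, -0.0042], [0.0677, -0.0011], [0.0701, -0.0008]]
130 309 318 10 [[0.0634, -0.0054], [0.067, -0.0039], [0.0633, -0.0015], [0.067, -0.0011]]
```

The card stands mid-jaw: card at tool y −2.6 mm against the clip's mid-plane at −3.3 mm. The edge is about 25 mm ahead of the hinge and about 19.5 mm up the 36 mm clip. The fingers hold the clip at its stop. Handing in.

```bash
python3 -c "
from h import *
s=manip.get_state();print(np.abs(s['qd']).max(),s['width'],s['gripper_force'])
print(manip.sign_off())"
```

```text
0.0056980118384586 0.033225121040261804 25.461774643990793
the job is handed in; nothing more can be done
None
```

I handed the job in at about 16.5 s of the 58 s allowed; no verdict came back. By my last measurements the damper lies centred and released in both V rests, and the clip is held fully open around the card edge, less than 1 mm off its mid-plane. I kept well clear of the tin, carton and bearing, but did not re-measure their positions at the end.

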